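# Release the die press and hold its arm up

## Robot

A 6-joint arm with a two-finger parallel gripper is mounted at the origin on the work surface. World frame = base frame: x ahead of the robot, y to its left, z up, the work surface at z = 0. Lengths are in m, angles in rad, forces in N, time in s.
With the tool pointing down it reaches from about 0.25 to 0.725 m from the base axis. Payload 4 kg.
Tool frame: the origin (TCP) lies midway between the tips of the shut fingers; the grasp point (between the pads) lies pinch_z behind it (pinch_z is the distance from the TCP to the grasp point, in m); z points along the fingers, y is the direction in which the jaws open and shut (so a half turn about z gives the same grasp; the last joint's range is limited). The gripper opens to 85 mm and grips with 20 to 120 N. Pads are 22 mm wide; open, the fingers measure 114 mm over their backs; the gripper's body (76 mm by 85 mm) begins 54 mm behind the grasp point. The pads swing forward as they close: fully open they stand 13 mm farther back than shut.
Start: joints at [1.214, 0.241, 0.005, 1.335, 0, 1.571], TCP at [0.175, 0.469, 0.203] pointing down, gripper open.
Joint ranges: [-2.72, 2.72], [-1.05, 1.87], [-1.09, 1.28], [-1.99, 2.15], [-1.42, 1.44], [-3.14, 3.14]. Speed limits (rad/s): [2.79, 2.79, 3.14, 3.14, 3.14, 3.14].

## Interface

Orientations are given as a unit quaternion [x, y, z, w].
In Python, from workcell import * gives the robot as it stands.
- The arm moves only by the tool move_arm, never from a script. Its argument "motion" is a list of rows, each a list of 3 entries, a list of its own where there are three numbers: the finger opening in mm, from 0 to 85.4, then the shift along the tool's x, y, z in units of 50 mm (1.0 is 50 mm), then the turn about the tool's z in units of 6 degrees (1.0 is 6 degrees). In form: [[claw, [dx, dy, dz], roll], ...]. A call has exactly 10 rows; each row is the pose to reach, as a shift and turn from the pose commanded when the call began, along the tool's axes at that moment; what a row does not reach only later rows make up. A row lasts 1/10 s, in which the tool goes at most 50 mm and 8.59 degrees, less where a joint would pass 70% of its speed; a pose out of reach is approached as far as the arm can. A call with a gripper value outside its range is refused whole. The fingers move at their own pace and stop on an object; the grip force is fixed at half the most. Time passes only in rows, so rows that repeat a pose let the fingers close, or fill a call up. It gives the time, the measured TCP pose, the force and the opening at its end, in the units of the state.
- get_obs(): the state, without advancing time (a new reading comes with each control period).
- camera(name): name is "scene" or "top" or "wrist"; returns a dict with "color" (420x560x3 uint8, red, green, blue), "fx", "fy", "cx", "cy" (pixels), "rvec" (rotation vector, rad) and "tvec" (3), from world to camera coordinates, as OpenCV has them; the wrist camera has in their place "mount" (4x4, takes a point from camera to tool coordinates, whose origin is the TCP and whose axes are the flange's). Camera axes: x right, y down, z forward; pixel columns grow to the right and rows downward; lengths in m; the calibration is good to about 2 mm. A picture is of the moment at which its call begins: read the wrist's pose just before it. There is no depth.
- job_done(): hands the job in, once; it reports no verdict.
The state is a dict: "clock": time; "joint_pos": joint angles; "joint_vel": joint speeds; "tau": joint torques, N m; "eef_pos": TCP position; "tool_rot": TCP orientation; "ft_force": force on the tool from outside, world axes, zero at the start; "ft_torque": the same for the moment, N m; "grip_width": finger opening in m.
Only numpy, scipy, OpenCV 4.12 (cv2) and the standard library are available. Lean on these libraries where they do the work, as an engineer would, in place of code of your own. Each camera call takes 0.05 s, during which the arm holds its last target.

## Task

On the die press, turn the selector dial to its green release mark. Then pull the red spring latch on the coupler sideways, lift the press arm's coupler off its ball and raise it about 8 cm, so that the brass die below can be changed. Finish still holding the arm up in the gripper; leave the dial on green and everything else on the bench where it is.

Things in the scene. Friction and masses are not known exactly. Their poses are not given: they have to be found in the camera images.
- press: the die press, fixed to the bench: grey base plate 320 (its x) x 280 (its y) x 30 mm high; origin under the plate's centre. Its x axis runs from the coupler end (near the robot, x = -160 mm) to the hinge end; its y axis points sideways, to the left seen from the coupler end; z up. Looking along x: the white press arm runs along the line y = +50 mm, the dial stands at x = -90, y = -85 mm
- dial (a joint): selector dial, rad. Black dial with a bar grip on a dark square housing (84 mm, top 52 mm above the bench). It has five clicking positions, 0, 0.5, 1.0, 1.5 and 2.0, each with a mark on the housing; the green round mark is 0.5, the others are white. It grows turning clockwise seen from above; it starts at 1.0, 1.5 or 2.0, so it must be turned anticlockwise. A sprung ball pulls it into the nearest position; turning it over a click takes about 0.1 N m
- dial_grip (a point): point on the dial's axis within its bar grip, 30 mm above the housing's top. The bar is 50 mm long, 14 mm thick and 36 mm high, its top 13 mm above this point; below it, 22 mm under this point, is a disc 52 mm across. x axis along the bar; the end with the white pointer line is at -x. The axes turn with the dial
- latch (a joint): the coupler's spring latch, m: 0 = locked, 0.014 = pulled fully aside. It slides on top of the coupler towards the press's +y; its spring pushes back to 0 with about 4 N at the start and 10 N fully pulled, so it springs back when let go. While locked, a tooth under the ball's collar stops the arm from rising more than a few mm; it clears at about 6 mm of pull, so pull it 10 to 14 mm and keep it pulled while lifting
- latch_tab (a point): point in the red upright tab of the latch, on its midline, 25 mm above its foot. The tab is 24 mm (along press x) x 10 mm thick (along press y) x 46 mm high; its top is 21 mm above this point, the steel slide plate at its foot and two rails level with the plate lie 25 mm below it. Axes as the press's when the arm is down; they tilt with the arm. The tab moves with the latch and rises with the arm, so it can be pulled and then used to lift the arm
- press_arm (a joint): the white press arm (tongue), rad: 0 = down, coupler on the ball; grows as the coupler end rises, up to 1.2. Nothing keeps it up: it falls when let go. The lift needs about 3 to 6 N at the coupler
- hinge_axis (a point): point on the arm's hinge axis, 85 mm above the bench, at press x = +120, y = +50 mm; the hinge axis runs along the press's y. The ball and the latch tab are 220 mm from it along press x, towards -x
- coupler (a point): centre of the socket in the dark steel coupler at the arm's free end (60 x 60 mm block); it coincides with the ball when the arm is down and rises with the arm
- ball (a point): centre of the fixed steel ball, 30 mm across, 60 mm above the bench, on which the coupler sits
- spool: thread spool, brown with white flanges, 44 mm across, 56 mm tall, standing on the press's base plate to the left of the arm (press +y); origin at its underside; leave it alone
- spare_die: spare brass die block 60 x 45 x 16 mm lying on the base plate at its far right corner; origin at its underside; leave it alone
- glue: white bottle with a yellow cap, 56 mm across, 150 mm tall, on the bench; origin at its underside; leave it alone
- jar: amber jar with a metal cap, 70 mm across, 90 mm tall, on the bench; origin at its underside; leave it alone
- mallet: white-headed mallet with a wooden handle, 250 mm long and 60 mm high, lying on the bench; origin at its underside; leave it alone
- awl: awl with a wooden handle, 160 mm long, lying on the bench; origin at its underside; leave it alone
- snips: snips with orange handles, 150 mm long, lying on the bench; origin at its underside; leave it alone

How it is judged:
By the outcome, as a careful person would: the job done as asked, in the order asked, and still so for the second after the job is handed in, while the arm keeps its last pose, push and grip.
It also fails if it takes over 42 s, if anything falls off the work surface, if the arm or the gripper's body presses on something with over 40 N, if the wrist force passes 120 N, or if a joint passes its speed limit or range.

## Working session

There is one attempt and no reset: what is moved stays moved. The work goes in short steps, Python scripts to look and compute and a tool call to move; the robot and the scene stay as the last step left them, time stands still between calls to the robot, and variables do not carry over. Pictures are saved under pics/ and viewed, and the job is handed in when it is done.

Besides the shell and the picture viewer there is one more tool, called after "Request:" as a command line: name --argument value ..., lists and objects as JSON in quotes. move_arm: Moves the arm, as the interface text tells. Its arguments: {"type":"object","properties":{"motion":{"type":"array","items":{"type":"array"}}},"required":["motion"]}

```bash
mkdir -p pics; ls; python3 - <<'E'
from workcell import *
import cv2,pickle
o=get_obs();print(o)
d={}
for n in ["scene","top","wrist"]:
    c=camera(n);d[n]=c
    cv2.imwrite(f"pics/{n}0.png",c["color"][:,:,::-1]); print(n,{k:v for k,v in c.items() if k!="color"})
pickle.dump((o,d),open("v0.pkl","wb"))
E
```

```text
pics
{'clock': 0.0, 'joint_pos': array([ 1.21403383e+00,  2.41432641e-01,  3.73305342e-03,  1.33517879e+00,
       -1.20788687e-05,  1.57081212e+00]), 'joint_vel': array([-0.00092818, -0.00212371,  0.00076712,  0.00027938, -0.00026429,
        0.00064237]), 'tau': array([-5.19114783e-04, -3.72323799e+01,  2.52405775e+01,  1.70702155e-02,
       -1.15663142e-04, -4.09177844e-06]), 'eef_pos': array([0.17438766, 0.46787809, 0.20170655]), 'tool_rot': array([ 1.77444409e-01,  9.84130275e-01, -1.02558108e-03, -1.78764713e-04]), 'ft_force': array([-0.53003359,  0.43432053,  0.52803433]), 'ft_torque': array([-0.02527813,  0.01579194,  0.05126308]), 'grip_width': 0.08537370933252131}
scene {'fx': 382.7590300267384, 'fy': 382.7590300267384, 'cx': 281.43494265744454, 'cy': 214.61120715775738, 'rvec': array([ 1.04365429,  2.42197507, -1.02593902]), 'tvec': array([ 0.36020278, -0.22451924,  1.4815309 ])}
top {'fx': 435.03297192225256, 'fy': 435.03297192225256, 'cx': 281.0586471364686, 'cy': 213.59872113141384, 'rvec': array([ 2.15110136, -2.13860566,  0.14461053]), 'tvec': array([0.04665824, 0.58668749, 1.52737175])}
wrist {'fx': 339.2595537077608, 'fy': 339.2595537077608, 'cx': 282.9281314659424, 'cy': 213.87844162367765, 'mount': array([[ 5.11949904e-04, -9.46940220e-01, -3.21409330e-01,
         8.35898518e-02],
       [ 9.99999782e-01,  6.19167088e-04, -2.31369845e-04,
         2.79784309e-04],
       [ 4.18099490e-04, -3.21409141e-01,  9.46940330e-01,
        -1.72182254e-01],
       [ 0.00000000e+00,  0.00000000e+00,  0.00000000e+00,
         1.00000000e+00]])}
```

View pics/scene0.png

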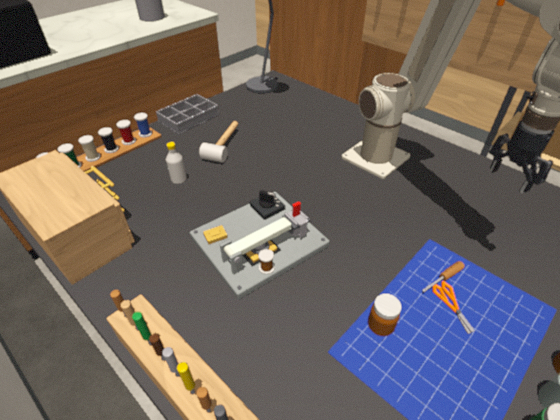

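View pics/top0.png

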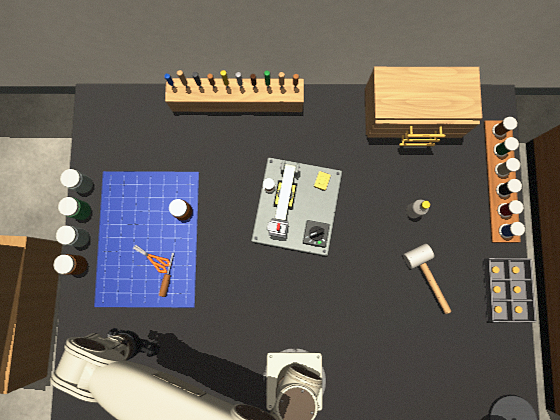

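View pics/wrist0.png

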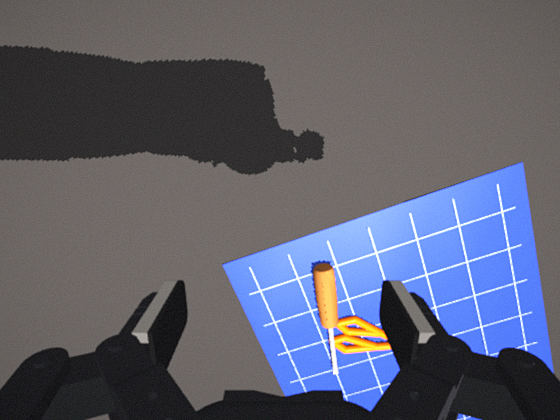

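```bash
python3 -c "
import workcell;print([n for n in dir(workcell) if n[0]!='_'])
import cv2
i=cv2.imread('pics/top0.png');cv2.imwrite('pics/topz.png',cv2.resize(i[120:320,130:400],None,fx=2.9,fy=2.9,interpolation=cv2.INTER_CUBIC))"
```

```text
['Unreachable', 'camera', 'get_obs', 'job_done', 'pinch_z']
```

View pics/topz.png

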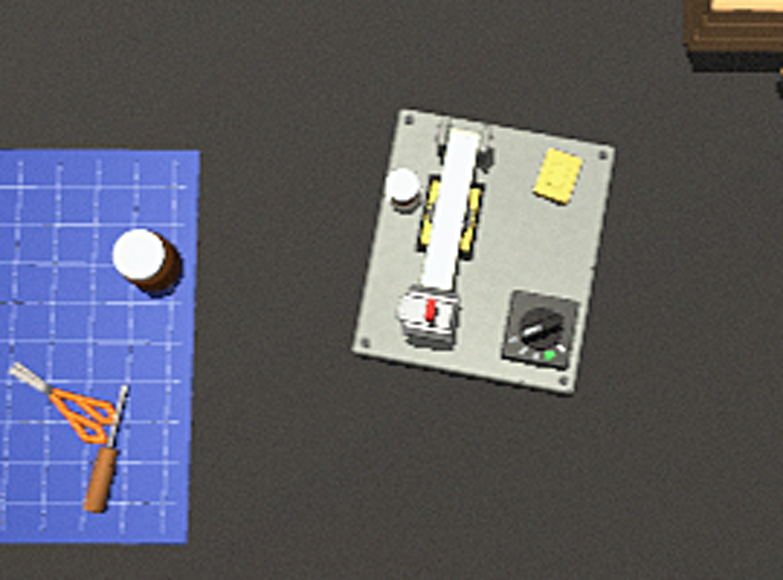

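The top view shows the plate with corners near (269,159), (341,171), (328,255), (252,241). The dial is near (316,233) and the red tab near (278,227). I'll locate the plate on the plane z=0.03 and check it against the other views.

```bash
cat > h.py <<'E'
import numpy as np,cv2,pickle
from scipy.spatial.transform import Rotation as R
def pose(c,o=None):
    "camera rotation (cam->world), center"
    if "rvec" in c:
        M=R.from_rotvec(c["rvec"]).as_matrix(); return M.T,-M.T@c["tvec"]
    T=R.from_quat(o["tool_rot"]).as_matrix(); m=c["mount"]
    return T@m[:3,:3], o["eef_pos"]+T@m[:3,3]
def ray(c,uv,o=None):
    Rw,C=pose(c,o); u,v=uv
    d=Rw@np.array([(u-c["cx"])/c["fx"],(v-c["cy"])/c["fy"],1.]); return C,d/np.linalg.norm(d)
def plane(c,uv,z,o=None):
    C,d=ray(c,uv,o); return C+d*(z-C[2])/d[2]
def proj(c,P,o=None):
    Rw,C=pose(c,o); p=Rw.T@(np.asarray(P)-C); return np.array([c["fx"]*p[0]/p[2]+c["cx"],c["fy"]*p[1]/p[2]+c["cy"]])
def tri(rays):
    A=np.zeros((3,3));b=np.zeros(3)
    for C,d in rays:
        Q=np.eye(3)-np.outer(d,d);A+=Q;b+=Q@C
    return np.linalg.solve(A,b)
E
python3 - <<'E'
from h import *
o,d=pickle.load(open("v0.pkl","rb"));c=d["top"];im=c["color"]
hsv=cv2.cvtColor(im,cv2.COLOR_RGB2HSV)
m=((hsv[...,1]<60)&(hsv[...,2]>105)).astype(np.uint8)
m[:140]=0;m[270:]=0;m[:,:235]=0;m[:,360:]=0
m=cv2.morphologyEx(m,cv2.MORPH_CLOSE,np.ones((3,3)))
cs=max(cv2.findContours(m,0,1)[0],key=cv2.contourArea)
r=cv2.minAreaRect(cs);b=cv2.boxPoints(r);print(r,b)
W=np.array([plane(c,p,0.03) for p in b]);print(W.round(4))
print([np.linalg.norm(W[i]-W[i-1]).round(4) for i in range(4)])
ctr=W.mean(0)
i=np.argsort(W[:,0])  
# x axis: from low-x edge to high-x edge
ax=(W[i[2:]].mean(0)-W[i[:2]].mean(0))[:2];yaw=np.arctan2(ax[1],ax[0]);print("ctr",ctr,"yaw",yaw)
np.save("press0.npy",[ctr[0],ctr[1],yaw])
def P(x,y,z): 
    cc,s=np.cos(yaw),np.sin(yaw);return np.array([ctr[0]+cc*x-s*y,ctr[1]+s*x+cc*y,z])
red=cv2.inRange(hsv,(0,150,120),(8,255,255));red[:200]=0;red[:,:240]=0;red[260:]=0;red[:,330:]=0
print("red c",cv2.moments(red,True)["m10"]/red.astype(bool).sum(),cv2.moments(red,True)["m01"]/red.astype(bool).sum(),(red>0).sum())
g=cv2.inRange(hsv,(45,100,80),(85,255,255));g[:200]=0;g[:,:290]=0;g[260:]=0;g[:,340:]=0
ys,xs=np.nonzero(g);print("green",xs.mean(),ys.mean(),plane(c,(xs.mean(),ys.mean()),.052), "dial",P(-.09,-.085,.082))
for n,p in dict(tab=(-.1,.05,.13),dial=(-.09,-.085,.052),dialt=(-.09,-.085,.095),c1=(-.16,.14,.03),c2=(-.16,-.14,.03),c3=(.16,.14,.03),c4=(.16,-.14,.03)).items():
    print(n,P(*p).round(3),proj(c,P(*p)).round(1),proj(d["scene"],P(*p)).round(1))
E
```

```text
((296.52398681640625, 205.86801147460938), (77.72572326660156, 86.13333892822266), 10.304845809936523) [[250.58398 241.28802]
 [265.992   156.544  ]
 [342.464   170.448  ]
 [327.05597 255.19202]]
[[ 0.4867  0.1593  0.03  ]
 [ 0.8012  0.1073  0.03  ]
 [ 0.7498 -0.175   0.03  ]
 [ 0.4384 -0.1156  0.03  ]]
[np.float64(0.2791), np.float64(0.3188), np.float64(0.2869), np.float64(0.317)]
ctr [ 0.61904996 -0.00597896  0.03      ] yaw -0.17615027799054395
red c 278.05555555555554 226.11111111111111 18
green 319.2 242.0 [ 0.48388638 -0.08596506  0.052     ] dial [ 0.51554719 -0.07389197  0.082     ]
tab [0.529 0.061 0.13 ] [277.6 226.6] [296. 207.]
dial [ 0.516 -0.074  0.052] [315.8 233.1] [266.5 202.9]
dialt [ 0.516 -0.074  0.095] [316.7 231.9] [266.1 192.6]
c1 [0.486 0.16  0.03 ] [250.4 241.5] [330.  240.3]
c2 [ 0.437 -0.116  0.03 ] [327.1 255.6] [274.3 190.6]
c3 [0.801 0.104 0.03 ] [266.9 156.6] [237.3 295. ]
c4 [ 0.752 -0.172  0.03 ] [341.6 169.9] [188.1 231.7]
```

```bash
cat >> h.py <<'E'
def shift(o,target,ang=None):
    "units for move to reach world target TCP with tool-x at world angle ang(deg)"
    T=R.from_quat(o["tool_rot"]).as_matrix(); dx=T.T@(np.asarray(target)-o["eef_pos"])
    a=np.degrees(np.arctan2(T[1,0],T[0,0]))
    r=None if ang is None else -((ang-a+180)%360-180)/6
    print("tcp",o["eef_pos"].round(4),"xang",a.round(2),"tilt",T[:,2].round(4),"-> units",(dx/.05).round(3),"roll",r, "j",o["joint_pos"].round(2),"t",o["clock"])
E
python3 - <<'E'
from workcell import *; from h import *
print(pinch_z); shift(get_obs(),[.516,-.074,.25],115)
E
```

```text
0.0187
tcp [0.1745 0.468  0.2019] xang 159.56 tilt [-5.0e-04 -1.5e-03 -1.0e+00] -> units [-10.187  -7.774  -0.949] roll 7.426271196996737 j [ 1.21  0.24  0.    1.34 -0.    1.57] t 0.15
```

Request:
move_arm --motion '[[85,[-0.2,-0.15,-0.2],0.2],[85,[-0.6,-0.5,-0.5],0.5],[85,[-1.2,-0.9,-0.8],1.0],[85,[-1.8,-1.4,-0.95],1.4],[85,[-2.4,-1.85,-0.95],1.9],[85,[-3.0,-2.3,-0.95],2.3],[85,[-3.6,-2.75,-0.95],2.7],[85,[-4.2,-3.2,-0.95],3.1],[85,[-4.8,-3.65,-0.95],3.5],[85,[-5.4,-4.1,-0.95],3.9]]'

```text
clock: 1.15
eef_pos: [0.3565, 0.18, 0.2509]
tool_rot: [0.375, 0.927, 0.0, 0.0]
ft_force: [0.9, 0.8, 0.0]
grip_width: 0.085
```

```bash
python3 - <<'E'
from workcell import *; from h import *
shift(get_obs(),[.516,-.074,.25],115)
E
```

```text
tcp [0.3565 0.18   0.2509] xang 135.99 tilt [ 1.1e-03  2.0e-04 -1.0e+00] -> units [-5.824 -1.438  0.021] roll 3.4983518069605375 j [ 0.47  0.02 -0.13  1.42 -0.    1.24] t 1.15
```

Request:
move_arm --motion '[[85,[-0.7,-0.2,0],0.4],[85,[-1.4,-0.35,0],0.8],[85,[-2.1,-0.5,0],1.2],[85,[-2.8,-0.7,0],1.6],[85,[-3.5,-0.9,0],2.0],[85,[-4.2,-1.05,0],2.4],[85,[-4.8,-1.2,0],2.8],[85,[-5.3,-1.3,0],3.2],[85,[-5.7,-1.4,0],3.5],[85,[-5.8,-1.45,0],3.5]]'

```text
clock: 2.15
eef_pos: [0.5153, -0.0733, 0.2503]
tool_rot: [0.538, 0.843, -0.0, 0.0]
ft_force: [0.2, -0.2, 0.1]
grip_width: 0.0848
```

```bash
python3 - <<'E'
from workcell import *; from h import *
o=get_obs();d={}
shift(o,[.516,-.074,.25],115)
for n in ["wrist","top","scene"]:
    d[n]=camera(n)
pickle.dump((o,d),open("v1.pkl","wb"))
cv2.imwrite("pics/w1.png",cv2.resize(d["wrist"]["color"][:,:,::-1],None,fx=1.4,fy=1.4,interpolation=cv2.INTER_CUBIC))
E
```

```text
tcp [ 0.5153 -0.0733  0.2503] xang 114.96 tilt [ 1.e-04 -6.e-04 -1.e+00] -> units [-0.018  0.007  0.006] roll -0.0070224612511538 j [-0.14  0.27  0.16  1.47 -0.    0.99] t 2.15
```

View pics/w1.png

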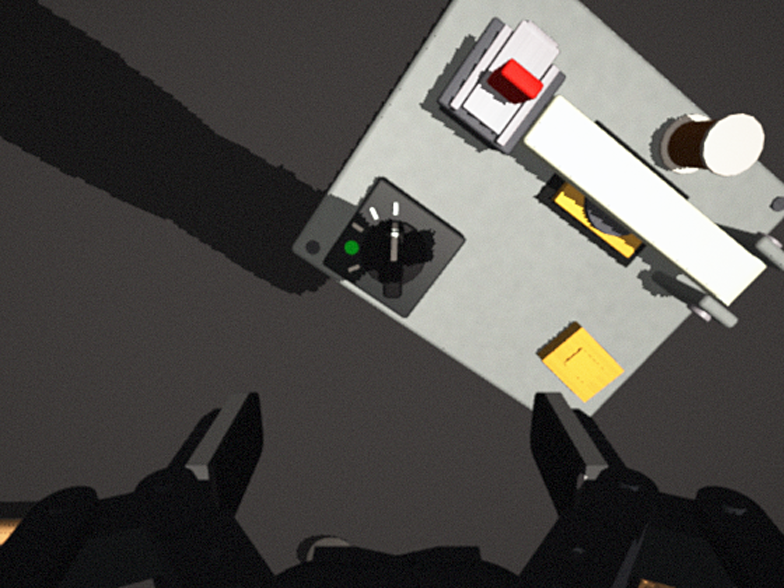

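The wrist view shows the dial pointer at the last white mark (395,208), so the dial is at 2.0. Green is at (352,247), the bar is roughly vertical in the image, and the red tab is at (516,80). Next I'll refine the dial axis, the bar direction and the tab.

```bash
python3 - <<'E'
from h import *
o,d=pickle.load(open("v1.pkl","rb"));c=d["wrist"];im=c["color"]
x,y,yaw=np.load("press0.npy")
def P(a,b,z): 
    cc,s=np.cos(yaw),np.sin(yaw);return np.array([x+cc*a-s*b,y+s*a+cc*b,z])
crop=im[120:235,225:340]; g=np.clip((crop/255.)**.5*255,0,255).astype(np.uint8)
cv2.imwrite("pics/w1d.png",cv2.resize(g[:,:,::-1],None,fx=5,fy=5,interpolation=cv2.INTER_CUBIC))
crop=im[0:120,300:420];cv2.imwrite("pics/w1t.png",cv2.resize(crop[:,:,::-1],None,fx=5,fy=5,interpolation=cv2.INTER_CUBIC))
for n,p in dict(dial=(-.09,-.085,.052),dialt=(-.09,-.085,.095),tab=(-.1,.05,.14),c1=(-.16,-.14,.03),h1=(-.132,-.127,.052),h2=(-.132,-.043,.052),h3=(-.048,-.043,.052),h4=(-.048,-.127,.052)).items(): print(n,P(*p).round(4),proj(c,P(*p),o).round(1))
hsv=cv2.cvtColor(im,cv2.COLOR_RGB2HSV)
gm=cv2.inRange(hsv,(45,100,50),(85,255,255));ys,xs=np.nonzero(gm[100:250,200:400]);print("green",xs.mean()+200,ys.mean()+100,plane(c,(xs.mean()+200,ys.mean()+100),.052,o))
for uv in [(353,268),(352,247),(358,227),(376,213),(395,208)]:
    q=plane(c,np.array(uv)/1.4,.052,o)-P(-.09,-.085,.052);print(q.round(4),np.hypot(q[0],q[1]).round(4),np.degrees(np.arctan2(q[1],q[0])).round(1))
E
```

```text
dial [ 0.5155 -0.0739  0.052 ] [283.4 178.3]
dialt [ 0.5155 -0.0739  0.095 ] [283.4 188. ]
tab [0.5294 0.0608 0.14  ] [375.1  53.8]
c1 [ 0.437  -0.1158  0.03  ] [208.  178.1]
h1 [ 0.4668 -0.1079  0.052 ] [231.3 187.2]
h2 [ 0.4816 -0.0252  0.052 ] [273.7 124.1]
h3 [ 0.5643 -0.0399  0.052 ] [336.4 169.2]
h4 [ 0.5495 -0.1226  0.052 ] [292.1 227.4]
green 250.76666666666665 176.5 [ 0.48183193 -0.08735045  0.052     ]
[-0.0255 -0.0286 -0.    ] 0.0383 -131.8
[-0.0331 -0.0131 -0.    ] 0.0356 -158.4
[-0.0351  0.0036 -0.    ] 0.0353 174.2
[-0.0268  0.0195 -0.    ] 0.0331 144.0
[-0.0151  0.0292 -0.    ] 0.0329 117.3
```

View pics/w1d.png

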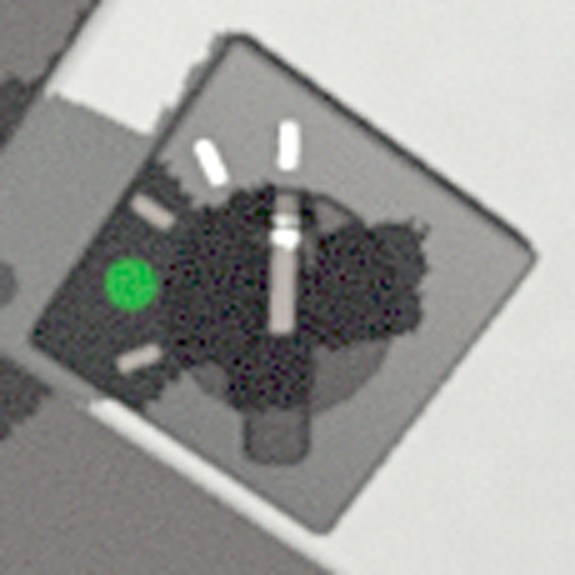

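View pics/w1t.png

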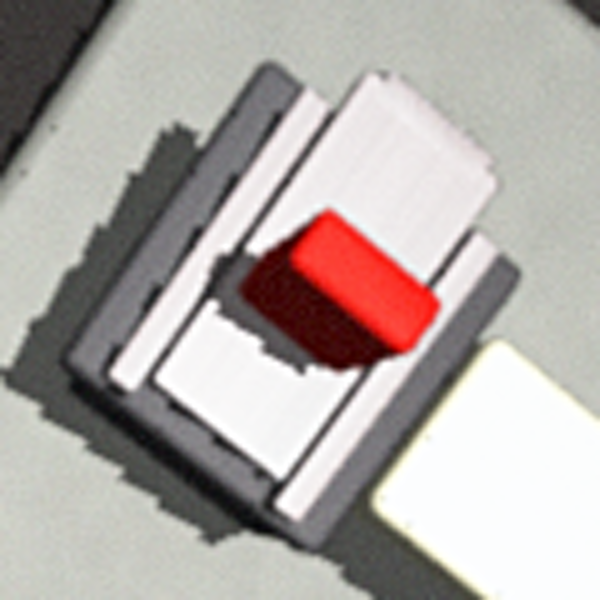

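```bash
python3 - <<'E'
from h import *
o,d=pickle.load(open("v1.pkl","rb"));c=d["wrist"]
o0,d0=pickle.load(open("v0.pkl","rb"))
f=lambda a,b:(a/5-.4+225,b/5-.4+120)
H=np.array([plane(c,f(*p),.052,o) for p in [(235,38),(536,258),(322,532),(33,335)]])
print("housing ctr",H.mean(0).round(4),[np.linalg.norm(H[i]-H[i-1]).round(4) for i in range(4)])
e=(H[1]+H[2]-H[0]-H[3])[:2];print("housing yaw",np.arctan2(e[1],e[0]))
M=np.array([plane(c,f(*p),.052,o)[:2] for p in [(139,358),(130,284),(153,212),(212,163),(289,147)]])
A=np.c_[2*M,np.ones(5)];s=np.linalg.lstsq(A,(M**2).sum(1),rcond=None)[0];print("mark circle",s[:2].round(4),np.sqrt(s[2]+s[:2]@s[:2]).round(4))
for q in M: print(np.degrees(np.arctan2(*(q-H.mean(0)[:2])[::-1])).round(1),end=" ")
a,b=[plane(c,f(*p),.095,o) for p in [(285,245),(281,332)]];print("\nbar line",a.round(4),b.round(4),np.degrees(np.arctan2(*(a-b)[[1,0]])))
k=lambda a,b:(a/5-.4+300,b/5-.4)
t=[(330,210),(440,300),(405,352),(292,262)]
uvw=np.mean([k(*p) for p in t],0)
# top view red of tab
r=[ray(c,uvw,o)]
for n in ["top","scene"]:
    im=d0[n]["color"];hsv=cv2.cvtColor(im,cv2.COLOR_RGB2HSV);x0,y0=(278,227) if n=="top" else (296,209)
    m=(cv2.inRange(hsv,(0,140,60),(8,255,255))|cv2.inRange(hsv,(172,140,60),(180,255,255)))
    w=np.zeros_like(m);w[y0-14:y0+14,x0-14:x0+14]=1;m*=w
    ys,xs=np.nonzero(m);print(n,xs.mean(),ys.mean(),len(xs),xs.min(),xs.max(),ys.min(),ys.max())
    if n=="top": r.append(ray(d0[n],(xs.mean(),ys.mean())))
    cv2.imwrite(f"pics/{n}tab.png",cv2.resize(im[y0-30:y0+30,x0-30:x0+30,::-1],None,fx=10,fy=10,interpolation=cv2.INTER_CUBIC))
X=tri(r);print("tab top tri",X)
for z in (.12,.13,.135,.14,.145,.15):
  T=np.array([plane(c,k(*p),z,o) for p in t]);print(z,T.mean(0).round(4),[np.linalg.norm(T[i]-T[i-1]).round(4) for i in range(4)],proj(d0["scene"],T.mean(0)).round(1),np.arctan2(*(T[1]-T[0]+T[2]-T[3])[[1,0]]).round(3))
E
```

```text
housing ctr [ 0.5134 -0.0757  0.052 ] [np.float64(0.0795), np.float64(0.0812), np.float64(0.08), np.float64(0.0805)]
housing yaw -0.1883301414155498
mark circle [ 0.5141 -0.0769] 0.0346
-131.4 -159.9 171.0 141.9 112.1 
bar line [ 0.5058 -0.057   0.095 ] [ 0.5124 -0.0732  0.095 ] 112.30978343602314
top 278.04761904761904 226.61904761904762 21 277 279 223 230
scene 296.1470588235294 207.77450980392157 102 292 300 201 216
tab top tri [0.5284597  0.05913802 0.13914723]
0.12 [0.5321 0.0629 0.12  ] [np.float64(0.0094), np.float64(0.0231), np.float64(0.0093), np.float64(0.0237)] [295.8 210.4] -0.17
0.13 [0.5304 0.0609 0.13  ] [np.float64(0.0091), np.float64(0.0224), np.float64(0.009), np.float64(0.0229)] [295.8 207.2] -0.17
0.135 [0.5295 0.0599 0.135 ] [np.float64(0.0089), np.float64(0.022), np.float64(0.0088), np.float64(0.0226)] [295.8 205.5] -0.17
0.14 [0.5287 0.0589 0.14  ] [np.float64(0.0088), np.float64(0.0216), np.float64(0.0087), np.float64(0.0222)] [295.8 203.9] -0.17
0.145 [0.5278 0.0579 0.145 ] [np.float64(0.0086), np.float64(0.0212), np.float64(0.0085), np.float64(0.0218)] [295.8 202.3] -0.17
0.15 [0.5269 0.0569 0.15  ] [np.float64(0.0085), np.float64(0.0208), np.float64(0.0084), np.float64(0.0214)] [295.8 200.7] -0.17
```

View pics/scenetab.png

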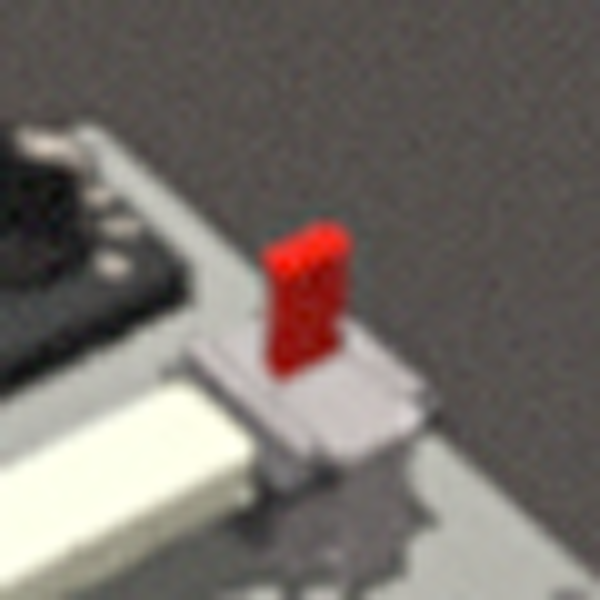

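```bash
python3 - <<'E'
from workcell import *; from h import *
shift(get_obs(),[.5135,-.0757,.067],112.2)
E
```

```text
tcp [ 0.5143 -0.0712  0.2503] xang 115.13 tilt [-5.e-04  4.e-04 -1.e+00] -> units [-0.077 -0.052  3.667] roll 0.4879772378079205 j [-0.14  0.27  0.16  1.47  0.    0.99] t 2.3
```

The two TCP readings differ by 2 mm, so I'll average several before descending.

```bash
python3 - <<'E'
from workcell import *; from h import *
E=[];J=[]
for i in range(6):
    o=get_obs();E.append(o["eef_pos"]);J.append(o["joint_pos"]);c=camera("wrist")
E=np.array(E);print(E.round(4),E.mean(0).round(4),np.array(J).std(0).round(5))
E
```

```text
[[ 0.5143 -0.0712  0.2503]
 [ 0.5143 -0.0707  0.2504]
 [ 0.5143 -0.0704  0.2505]
 [ 0.5144 -0.0703  0.2505]
 [ 0.5145 -0.0702  0.2505]
 [ 0.5146 -0.0703  0.2505]] [ 0.5144 -0.0705  0.2504] [7.1e-04 2.0e-04 1.6e-04 2.1e-04 8.0e-05 5.0e-05]
```

```bash
python3 - <<'E'
from workcell import *; from h import *
o=get_obs();c=camera("wrist");pickle.dump((o,{"wrist":c}),open("v2.pkl","wb"))
o1,d1=pickle.load(open("v1.pkl","rb"))
for oo,cc in ((o1,d1["wrist"]),(o,c)):
    hsv=cv2.cvtColor(cc["color"],cv2.COLOR_RGB2HSV);m=cv2.inRange(hsv,(45,100,50),(85,255,255));m[:100]=0;m[250:]=0
    ys,xs=np.nonzero(m);print("green",plane(cc,(xs.mean(),ys.mean()),.052,oo))
    m=cv2.inRange(hsv,(0,150,180),(8,255,255))|cv2.inRange(hsv,(172,150,180),(180,255,255));m[120:]=0;m[:,:300]=0
    ys,xs=np.nonzero(m);print("tabtop",plane(cc,(xs.mean(),ys.mean()),.14,oo),len(xs))
shift(o,[.5137,-.0755,.067],112.2)
E
```

```text
green [ 0.48183193 -0.08735045  0.052     ]
tabtop [0.52845386 0.05872019 0.14      ] 393
green [ 0.48179967 -0.08741769  0.052     ]
tabtop [0.5285031  0.05871635 0.14      ] 391
tcp [ 0.5147 -0.0703  0.2504] xang 115.23 tilt [ 3.e-04  0.e+00 -1.e+00] -> units [-0.085 -0.063  3.668] roll 0.5044457721664818 j [-0.14  0.27  0.16  1.47  0.    0.99] t 2.6
```

Request:
move_arm --motion '[[60,[-0.05,-0.03,0.4],0.25],[60,[-0.09,-0.06,0.9],0.5],[60,[-0.09,-0.06,1.4],0.5],[60,[-0.09,-0.06,1.9],0.5],[60,[-0.09,-0.06,2.4],0.5],[60,[-0.09,-0.06,2.85],0.5],[60,[-0.09,-0.06,3.2],0.5],[60,[-0.09,-0.06,3.45],0.5],[60,[-0.09,-0.06,3.63],0.5],[60,[-0.09,-0.06,3.65],0.5]]'

```text
clock: 3.65
eef_pos: [0.5133, -0.076, 0.0666]
tool_rot: [0.558, 0.83, -0.0, -0.001]
ft_force: [-0.3, 0.3, 0.2]
grip_width: 0.0601
```

```bash
python3 - <<'E'
from workcell import *; from h import *
c=camera("wrist");o=get_obs();c=camera("wrist")
shift(o,[.5137,-.0755,.067],112.2);print(o["ft_force"])
cv2.imwrite("pics/w3.png",cv2.resize(np.clip((c["color"]/255.)**.6*255,0,255).astype(np.uint8)[:,:,::-1],None,fx=1.2,fy=1.2))
E
```

```text
tcp [ 0.5138 -0.0762  0.0672] xang 112.17 tilt [-1.e-03  2.e-04 -1.e+00] -> units [0.013 0.003 0.004] roll -0.004304641370348842 j [-0.15  0.38 -0.17  1.02  0.    1.04] t 3.7
[-0.46739497 -0.71549204 -0.68687806]
```

View pics/w3.png

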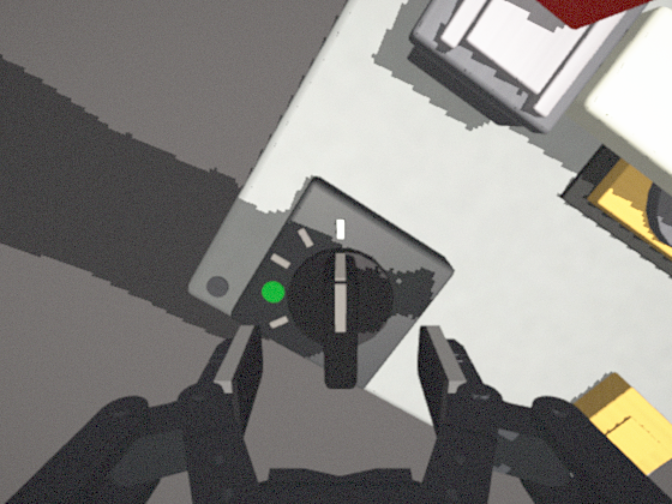

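The bar is centred between the fingers (bar at column 341, fingers at 260 and 420). Closing now.

Request:
move_arm --motion '[[8,[0,0,0],0],[8,[0,0,0],0],[8,[0,0,0],0],[8,[0,0,0],0],[8,[0,0,0],0],[8,[0,0,0],0],[8,[0,0,0],0],[8,[0,0,0],0],[8,[0,0,0],0],[8,[0,0,0],0]]'

```text
clock: 4.75
eef_pos: [0.5141, -0.0764, 0.0676]
tool_rot: [0.558, 0.83, -0.0, -0.0]
ft_force: [0.6, 0.5, 0.1]
grip_width: 0.0079
```

The opening went to 7.9 mm, less than the 14 mm bar, so the bar isn't between the pads. I'll look.

```bash
python3 - <<'E'
from workcell import *; from h import *
o=get_obs();d={n:camera(n) for n in ("wrist","scene","top")}
pickle.dump((o,d),open("v4.pkl","wb"))
print(o["eef_pos"],o["ft_force"],o["ft_torque"],o["grip_width"])
cv2.imwrite("pics/w4.png",cv2.resize(np.clip((d["wrist"]["color"]/255.)**.6*255,0,255).astype(np.uint8)[:,:,::-1],None,fx=1.2,fy=1.2))
a=d["scene"]["color"][140:260,200:360];b=d["top"]["color"][180:300,240:400]
cv2.imwrite("pics/s4.png",cv2.resize(np.vstack([a])[:,:,::-1],None,fx=5,fy=5,interpolation=cv2.INTER_CUBIC))
E
```

```text
[ 0.51414809 -0.07639444  0.06757128] [0.64014716 0.4923284  0.08637593] [-0.03865933  0.04686139  0.00346458] 0.007905056113700808
```

View pics/w4.png

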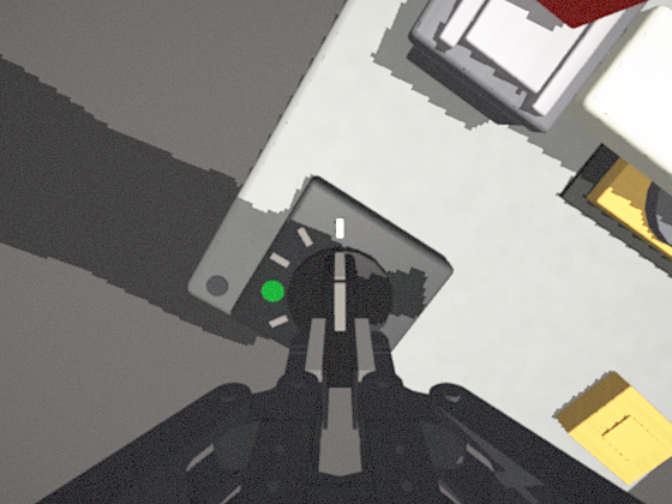

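View pics/s4.png

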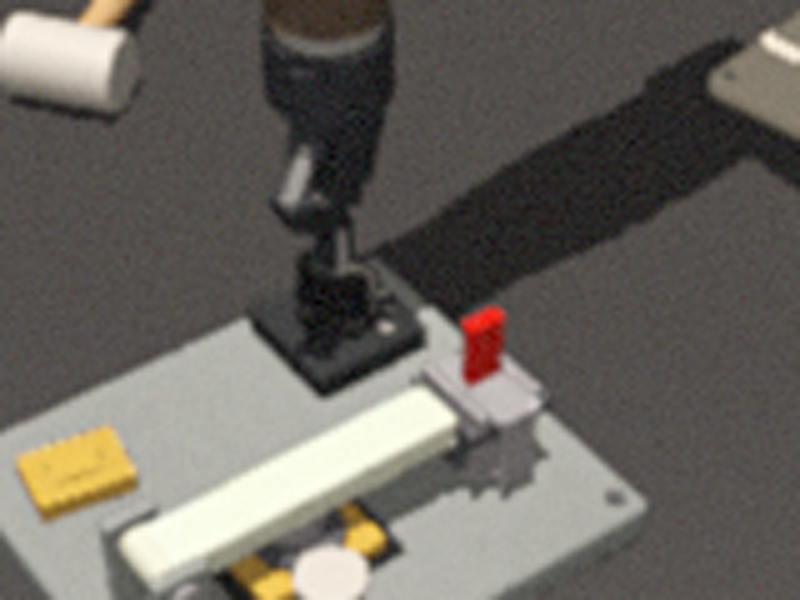

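Request:
move_arm --motion '[[0,[0,0,0],0],[0,[0,0,0],0],[0,[0,0,0],0],[0,[0,0,0],0],[0,[0,0,0],0],[0,[0,0,0],0],[0,[0,0,0],0],[0,[0,0,0],0],[0,[0,0,0],0],[0,[0,0,0],0]]'

```text
clock: 5.9
eef_pos: [0.5142, -0.0764, 0.0676]
tool_rot: [0.558, 0.83, 0.0, 0.0]
ft_force: [0.4, 0.3, -0.1]
grip_width: 0.0002
```

```bash
python3 - <<'E'
from workcell import *; from h import *
o=get_obs();d={n:camera(n) for n in ("wrist",)}
o4,d4=pickle.load(open("v4.pkl","rb"))
im=np.hstack([d4["wrist"]["color"][180:400,180:380],d["wrist"]["color"][180:400,180:380]])
cv2.imwrite("pics/w5.png",cv2.resize(np.clip((im/255.)**.5*255,0,255).astype(np.uint8)[:,:,::-1],None,fx=2,fy=2,interpolation=cv2.INTER_CUBIC))
E
```

```text
(no output)
```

View pics/w5.png

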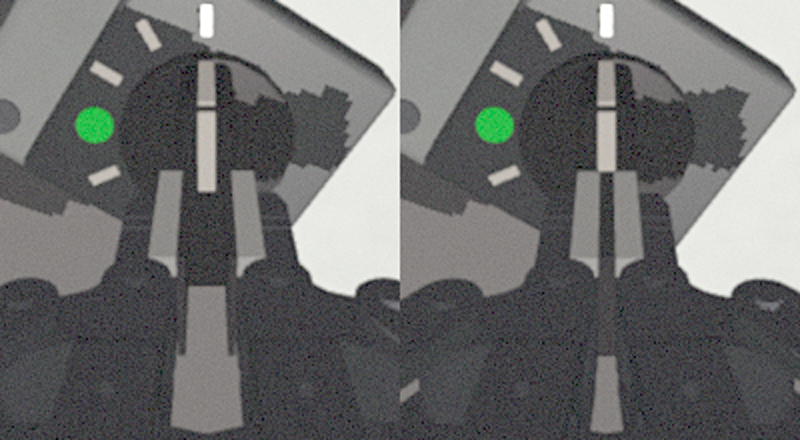

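The shut pads cover the bar's pointer line without any contact, so the fingertips are above the bar even though the TCP reads z=0.067. I'll check the tips' real position against the reported TCP in the first images.

```bash
python3 - <<'E'
from workcell import *; from h import *
o0,d0=pickle.load(open("v0.pkl","rb"));o1,d1=pickle.load(open("v1.pkl","rb"));o4,d4=pickle.load(open("v4.pkl","rb"))
tiles=[]
for o,c,w in ((o0,d0["scene"],.085),(o1,d1["scene"],.085),(o4,d4["scene"],.008)):
    T=R.from_quat(o["tool_rot"]).as_matrix()
    p=proj(c,o["eef_pos"]);print(p)
    u,v=p.astype(int);s=6;h=45
    u=min(u,559-h);v=max(h,min(v-10,419-h))
    im=cv2.resize(np.clip((c["color"][v-h:v+h,u-h:u+h]/255.)**.5*255,0,255).astype(np.uint8),None,fx=s,fy=s,interpolation=cv2.INTER_CUBIC)
    for dz,col in ((0,(255,0,0)),(-.0187,(0,255,0)),(-.05,(0,255,255))):
        for sy in (-1,1):
            q=proj(c,o["eef_pos"]+T@np.array([0,sy*w/2,dz]));cv2.circle(im,tuple(((q-[u-h,v-h]+.5)*s).astype(int)),3,col,-1)
    tiles.append(im[:,:,::-1])
cv2.imwrite("pics/t5.png",cv2.resize(np.hstack(tiles[:2]),None,fx=.74,fy=.74));cv2.imwrite("pics/t6.png",tiles[2])
c=d4["wrist"];T=np.eye(4)
hsv=cv2.cvtColor(c["color"],cv2.COLOR_RGB2HSV);m=cv2.inRange(hsv,(45,100,50),(85,255,255));ys,xs=np.nonzero(m);print("green now",plane(c,(xs.mean(),ys.mean()),.052,o4))
E
```

```text
[499.60038595 192.90300274]
[264.89534894 150.69731461]
[266.12675569 198.69594011]
green now [ 0.48185838 -0.08757886  0.052     ]
```

View pics/t5.png

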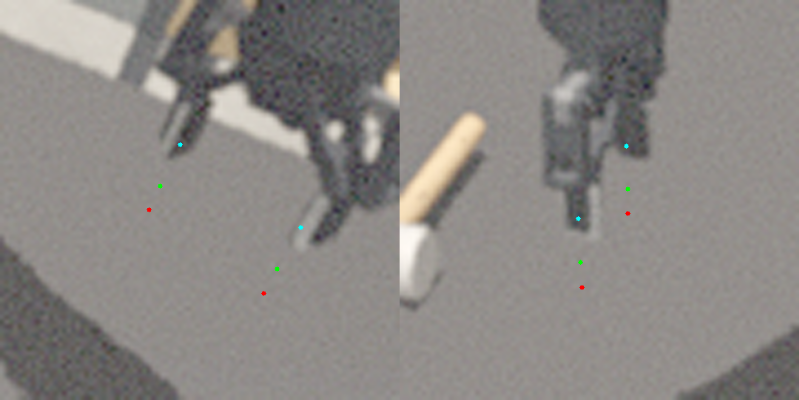

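View pics/t6.png

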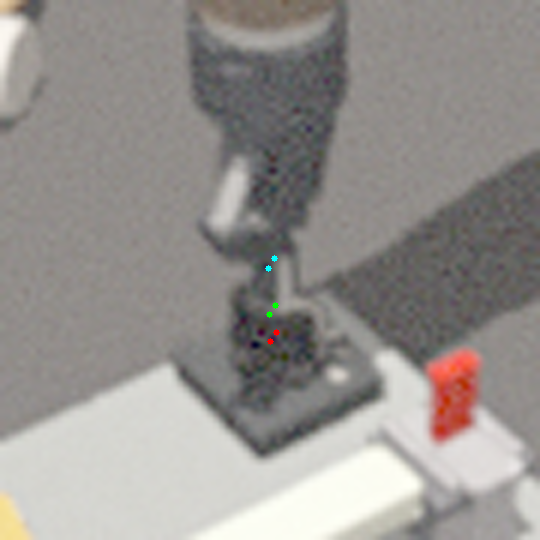

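Both views agree: the real fingertips are about 28–32 mm behind the reported TCP, so I'll take tip z ≈ reported z + 0.030. I'll open, go down about 24 mm more and check the height again.

Request:
move_arm --motion '[[50,[0,0,0],0],[50,[0,0,0],0],[50,[0,0,0],0],[50,[0,0,0],0],[50,[0,0,0],0],[50,[0,0,0.1],0],[50,[0,0,0.2],0],[50,[0,0,0.3],0],[50,[0,0,0.4],0],[50,[0,0,0.48],0]]'

```text
clock: 6.95
eef_pos: [0.5138, -0.0763, 0.0429]
tool_rot: [0.558, 0.83, -0.0, -0.0]
ft_force: [0.8, -1.0, -0.9]
grip_width: 0.0502
```

Request:
move_arm --motion '[[50,[0,0,0],0],[0,[0,0,0],0],[0,[0,0,0],0],[0,[0,0,0],0],[0,[0,0,0],0],[0,[0,0,0],0],[0,[0,0,0],0],[0,[0,0,0],0],[0,[0,0,0],0],[0,[0,0,0],0]]'

```text
clock: 7.95
eef_pos: [0.5143, -0.0765, 0.044]
tool_rot: [0.558, 0.83, 0.0, 0.0]
ft_force: [-2.9, -0.0, 5.5]
grip_width: 0.013
```

```bash
python3 - <<'E'
from workcell import *; from h import *
o=get_obs();d={n:camera(n) for n in ("wrist",)}
print(o["eef_pos"],o["ft_force"],o["ft_torque"],o["grip_width"],o["clock"])
im=d["wrist"]["color"][130:400,130:430]
cv2.imwrite("pics/w7.png",cv2.resize(np.clip((im/255.)**.5*255,0,255).astype(np.uint8)[:,:,::-1],None,fx=2,fy=2,interpolation=cv2.INTER_CUBIC))
E
```

```text
[ 0.51430218 -0.07650139  0.04403812] [-2.88186798 -0.03897468  5.47605077] [-0.10721816  0.46272587  0.02082561] 0.012952528091586306 7.95
```

View pics/w7.png

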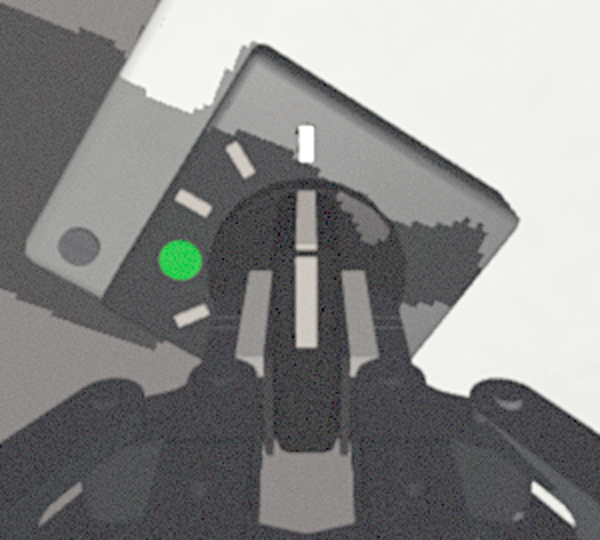

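The bar is gripped (13 mm opening). Now turning anticlockwise by 1.5 rad, from 2.0 to 0.5.

Request:
move_arm --motion '[[0,[0,0,0],-0.5],[0,[0,0,0],-1.3],[0,[0,0,0],-2.1],[0,[0,0,0],-2.9],[0,[0,0,0],-3.7],[0,[0,0,0],-4.5],[0,[0,0,0],-5.3],[0,[0,0,0],-6.1],[0,[0,0,0],-6.9],[0,[0,0,0],-7.5]]'

```text
clock: 9.0
eef_pos: [0.5141, -0.0767, 0.044]
tool_rot: [0.197, 0.98, -0.0, 0.0]
ft_force: [-2.8, -0.4, 5.8]
grip_width: 0.0129
```

Request:
move_arm --motion '[[0,[0,0,0],-0.7],[0,[0,0,0],-1.5],[0,[0,0,0],-2.3],[0,[0,0,0],-3.1],[0,[0,0,0],-3.9],[0,[0,0,0],-4.7],[0,[0,0,0],-5.5],[0,[0,0,0],-6.2],[0,[0,0,0],-6.9],[0,[0,0,0],-6.9]]'

```text
clock: 10.0
eef_pos: [0.5141, -0.0769, 0.044]
tool_rot: [-0.162, 0.987, -0.0, -0.0]
ft_force: [-2.3, -1.7, 6.1]
grip_width: 0.013
```

```bash
python3 - <<'E'
from workcell import *; from h import *
o=get_obs();d={n:camera(n) for n in ("wrist",)}
print(o["eef_pos"],o["ft_force"],o["ft_torque"],o["grip_width"],o["clock"]);shift(o,o["eef_pos"],200)
im=d["wrist"]["color"][100:400,130:430]
cv2.imwrite("pics/w8.png",cv2.resize(np.clip((im/255.)**.5*255,0,255).astype(np.uint8)[:,:,::-1],None,fx=1.9,fy=1.9,interpolation=cv2.INTER_CUBIC))
E
```

```text
[ 0.51408779 -0.07688629  0.0440488 ] [-2.30850662 -1.70036618  6.07146586] [-0.20395311  0.56848428 -0.03104291] 0.013014491013791183 10.0
tcp [ 0.5141 -0.0769  0.044 ] xang -161.4 tilt [ 1.e-04 -9.e-04 -1.e+00] -> units [0. 0. 0.] roll -0.23393675460279914 j [-0.15  0.4  -0.2   0.96 -0.   -0.47] t 10.0
```

View pics/w8.png

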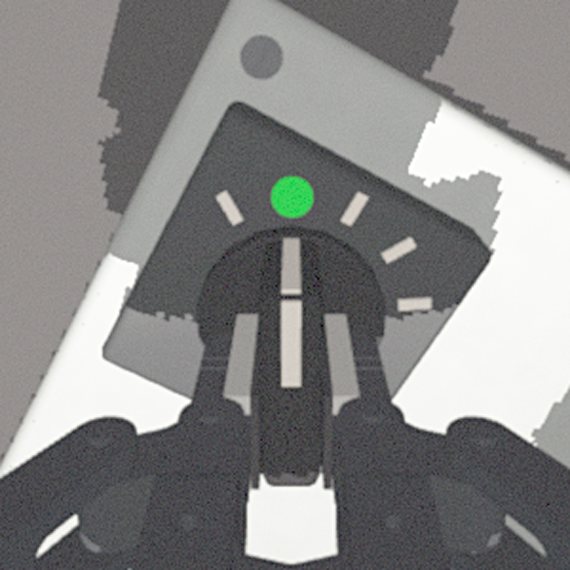

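The dial is on green: the pointer at column 290 lines up with the green mark (291,197). I'll release and rise.

Request:
move_arm --motion '[[50,[0,0,0],0],[50,[0,0,0],0],[50,[0,0,0],0],[50,[0,0,-0.05],0],[50,[0,0,-0.3],0],[50,[0,0,-0.8],0],[50,[0,0,-1.4],0.5],[50,[0,0,-2.0],1.2],[50,[0,0,-2.5],2.0],[50,[0,0,-2.8],2.8]]'

```text
clock: 11.05
eef_pos: [0.5155, -0.0765, 0.1873]
tool_rot: [-0.014, 1.0, -0.0, 0.002]
ft_force: [1.0, 0.5, 0.1]
grip_width: 0.0502
```

```bash
python3 - <<'E'
from workcell import *; from h import *
o=get_obs();shift(o,[.5287,.0590,.19],169.8)
E
```

```text
tcp [ 0.5155 -0.0765  0.1873] xang -178.44 tilt [ 4.8e-03 -7.0e-04 -1.0e+00] -> units [-0.339  2.702 -0.055] roll 1.9606419919205678 j [-0.15  0.29  0.02  1.31  0.   -0.17] t 11.05
```

Request:
move_arm --motion '[[50,[0,0.3,0],0.3],[50,[-0.05,0.7,0],0.7],[50,[-0.1,1.2,0],1.1],[50,[-0.2,1.7,0],1.5],[50,[-0.25,2.2,0],1.8],[50,[-0.3,2.5,0],1.95],[50,[-0.3,2.65,0],1.95],[50,[-0.3,2.7,0],1.95],[50,[-0.3,2.7,0],1.95],[50,[-0.3,2.7,0],1.95]]'

```text
clock: 12.05
eef_pos: [0.5249, 0.0583, 0.1838]
tool_rot: [0.087, 0.996, -0.0, 0.0]
ft_force: [0.3, -0.7, -0.1]
grip_width: 0.0499
```

```bash
python3 - <<'E'
from workcell import *; from h import *
o=get_obs();c=camera("wrist");s=camera("scene");pickle.dump((o,{"wrist":c,"scene":s}),open("v9.pkl","wb"))
shift(o,[.5287,.0590,.073],169.8)
hsv=cv2.cvtColor(c["color"],cv2.COLOR_RGB2HSV)
m=cv2.inRange(hsv,(0,150,180),(8,255,255))|cv2.inRange(hsv,(172,150,180),(180,255,255))
k=max(cv2.findContours(m,0,1)[0],key=cv2.contourArea);r=cv2.minAreaRect(k);b=cv2.boxPoints(r)
W=np.array([plane(c,p,.14,o) for p in b]);print(r,"tab top",W.mean(0).round(4),[np.linalg.norm(W[i]-W[i-1]).round(4) for i in range(4)])
e=max([W[1]-W[0],W[2]-W[1]],key=np.linalg.norm);print("tab dir",np.degrees(np.arctan2(e[1],e[0])))
cv2.imwrite("pics/w9.png",cv2.resize(np.clip((c["color"]/255.)**.6*255,0,255).astype(np.uint8)[:,:,::-1],None,fx=1.2,fy=1.2))
E
```

```text
tcp [0.5249 0.0583 0.1838] xang 170.01 tilt [ 1.e-04 -3.e-04 -1.e+00] -> units [-0.071  0.028  2.216] roll 0.03525736256667263 j [ 0.11  0.3   0.04  1.31 -0.    0.29] t 12.05
((283.0, 242.0), (14.0, 12.0), 0.0) tab top [0.5352 0.0569 0.14  ] [np.float64(0.0097), np.float64(0.009), np.float64(0.0096), np.float64(0.009)]
tab dir 80.05549921841119
```

View pics/w9.png

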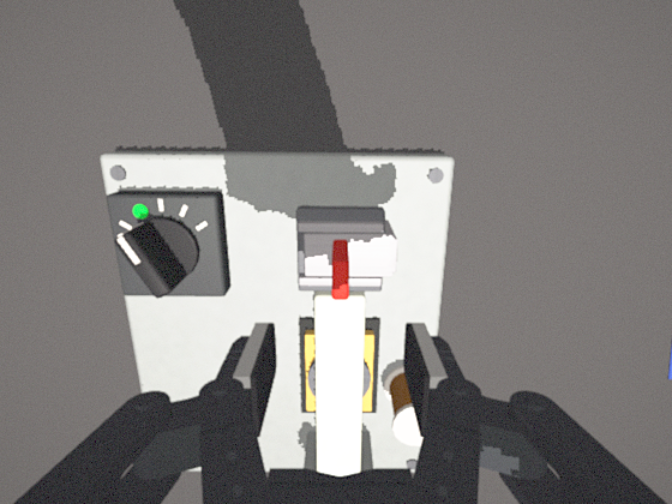

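The dial needs a closer look, because the pointer isn't clearly aimed at green in this view.

```bash
python3 - <<'E'
from h import *
o,d=pickle.load(open("v9.pkl","rb"));c=d["wrist"]["color"][150:260,80:200]
cv2.imwrite("pics/w9d.png",cv2.resize(np.clip((c/255.)**.5*255,0,255).astype(np.uint8)[:,:,::-1],None,fx=5,fy=5,interpolation=cv2.INTER_CUBIC))
ax=np.array([.5137,-.0755])
for n,p in dict(gr=(.4818,-.0874,.052),axh=(*ax,.052),axt=(*ax,.095)).items(): print(n,(proj(d["wrist"],p,o)-[80,150])*5)
for deg in (200.1,171.5):
    u=np.array([np.cos(np.radians(deg)),np.sin(np.radians(deg))]);print([((proj(d["wrist"],(*(ax+s*u),.095),o)-[80,150])*5).round() for s in (.025,-.025)])
E
```

```text
gr [184.99038422 127.2737166 ]
axh [301.29960123 280.97639263]
axt [196.63593103 359.71606776]
[array([ 97., 232.]), array([291., 481.])]
[array([168., 212.]), array([223., 499.])]
```

View pics/w9d.png

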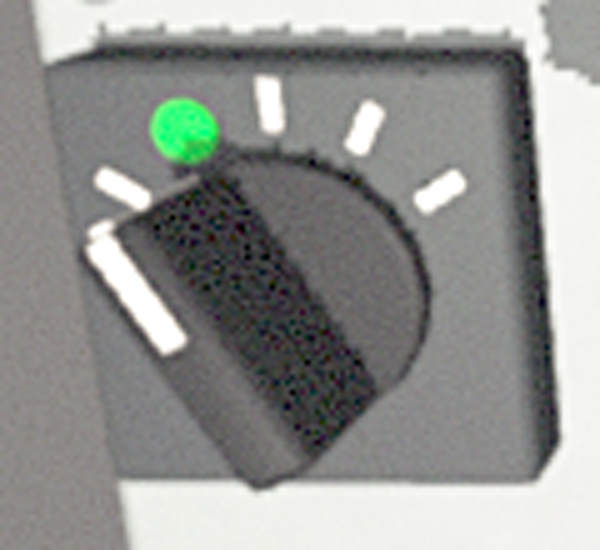

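The pointer line runs (95,240)→(175,350), which matches the bar-at-green prediction of (97,232)→(291,481), so the dial is on green. The tab is centred between the fingers (column 341). Descending on it.

Request:
move_arm --motion '[[50,[-0.03,0.01,0.2],0],[50,[-0.07,0.02,0.6],0],[50,[-0.07,0.02,1.0],0],[50,[-0.07,0.02,1.4],0],[50,[-0.07,0.02,1.7],0],[50,[-0.07,0.02,1.9],0],[50,[-0.07,0.02,2.05],0],[50,[-0.07,0.02,2.15],0],[50,[-0.07,0.02,2.2],0],[50,[-0.07,0.02,2.2],0]]'

```text
clock: 13.15
eef_pos: [0.5288, 0.0594, 0.0737]
tool_rot: [0.087, 0.996, 0.0, 0.0]
ft_force: [-0.0, -0.3, 0.2]
grip_width: 0.05
```

```bash
python3 - <<'E'
from workcell import *; from h import *
o=get_obs();c=camera("wrist");s=camera("scene");print(o["ft_force"]);shift(o,[.5287,.0590,.073],169.8)
cv2.imwrite("pics/w10.png",cv2.resize(np.clip((c["color"]/255.)**.6*255,0,255).astype(np.uint8)[:,:,::-1],None,fx=1.2,fy=1.2))
cv2.imwrite("pics/s10.png",cv2.resize(np.clip((s["color"][150:250,230:350]/255.)**.6*255,0,255).astype(np.uint8)[:,:,::-1],None,fx=6,fy=6,interpolation=cv2.INTER_CUBIC))
E
```

```text
[-0.02401659 -0.30927002  0.22916695]
tcp [0.5288 0.0594 0.0737] xang 170.06 tilt [ 2.e-04  0.e+00 -1.e+00] -> units [ 0.    -0.008  0.014] roll 0.04278751465597944 j [ 0.11  0.39 -0.13  1.05  0.    0.29] t 13.15
```

View pics/w10.png

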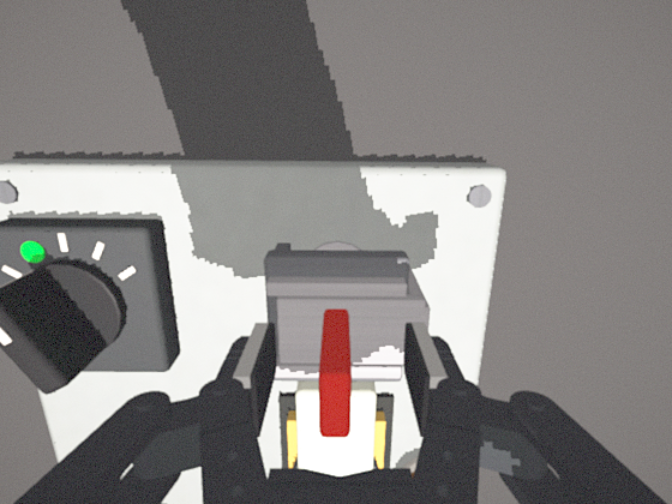

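View pics/s10.png

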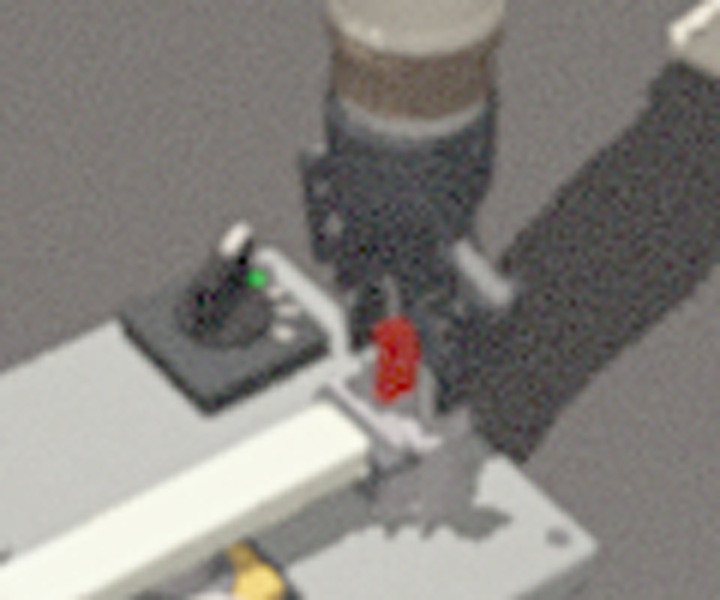

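The tab stands between the pads (column 335, pads at 265 and 412). Closing.

Request:
move_arm --motion '[[0,[0,0,0],0],[0,[0,0,0],0],[0,[0,0,0],0],[0,[0,0,0],0],[0,[0,0,0],0],[0,[0,0,0],0],[0,[0,0,0],0],[0,[0,0,0],0],[0,[0,0,0],0],[0,[0,0,0],0]]'

```text
clock: 14.25
eef_pos: [0.5289, 0.059, 0.074]
tool_rot: [0.087, 0.996, -0.0, 0.0]
ft_force: [-1.5, -4.2, 5.2]
grip_width: 0.009
```

Tab gripped (9 mm). Pulling along press +y, which is tool +y, by about 12.5 mm.

Request:
move_arm --motion '[[0,[0,0.03,0],0],[0,[0,0.06,0],0],[0,[0,0.1,0],0],[0,[0,0.13,0],0],[0,[0,0.16,0],0],[0,[0,0.19,0],0],[0,[0,0.22,0],0],[0,[0,0.24,0],0],[0,[0,0.25,0],0],[0,[0,0.25,0],0]]'

```text
clock: 15.25
eef_pos: [0.5308, 0.0697, 0.074]
tool_rot: [0.087, 0.996, -0.002, 0.0]
ft_force: [-1.2, -8.0, 6.1]
grip_width: 0.0095
```

```bash
python3 - <<'E'
from workcell import *; from h import *
o=get_obs();c=camera("wrist");print(o["ft_force"],o["grip_width"]);shift(o,[.5287,.0590,.073],169.8)
cv2.imwrite("pics/w11.png",cv2.resize(np.clip((c["color"]/255.)**.6*255,0,255).astype(np.uint8)[:,:,::-1],None,fx=1.2,fy=1.2))
yaw=-.178;h=.119-.085;
for th in np.linspace(0,.40,11):
    dx=.22*(1-np.cos(th))+h*np.sin(th);dz=.22*np.sin(th)+h*(np.cos(th)-1);cz=.22*np.sin(th)-.025*(np.cos(th)-1)
    print(round(th,2),"tool units x,z",round(-dx/.05,2),round(-dz/.05,2),"coupler",round(cz,4))
E
```

```text
[-1.22860516 -8.00099294  6.07818363] 0.009514882989153596
tcp [0.5308 0.0697 0.074 ] xang 169.98 tilt [ 2.0e-04 -3.9e-03 -1.0e+00] -> units [ 0.004 -0.217  0.021] roll 0.02956247690280615 j [ 0.13  0.4  -0.12  1.05 -0.    0.31] t 15.25
0.0 tool units x,z -0.0 -0.0 coupler 0.0
0.04 tool units x,z -0.03 -0.18 coupler 0.0088
0.08 tool units x,z -0.07 -0.35 coupler 0.0177
0.12 tool units x,z -0.11 -0.52 coupler 0.0265
0.16 tool units x,z -0.16 -0.69 coupler 0.0354
0.2 tool units x,z -0.22 -0.86 coupler 0.0442
0.24 tool units x,z -0.29 -1.03 coupler 0.053
0.28 tool units x,z -0.36 -1.19 coupler 0.0618
0.32 tool units x,z -0.44 -1.35 coupler 0.0705
0.36 tool units x,z -0.52 -1.51 coupler 0.0791
0.4 tool units x,z -0.61 -1.66 coupler 0.0876
```

View pics/w11.png

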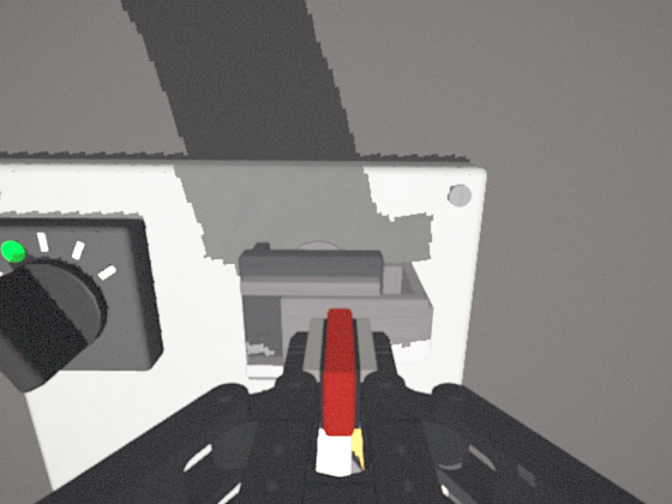

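The latch is out by about 11 mm: the slide plate is visibly shifted and the reaction is 8 N. I'll add 1 mm of pull and lift along the arc.

Request:
move_arm --motion '[[0,[0,0.02,0],0],[0,[-0.01,0.02,-0.05],0],[0,[-0.02,0.02,-0.12],0],[0,[-0.03,0.02,-0.2],0],[0,[-0.05,0.02,-0.28],0],[0,[-0.07,0.02,-0.36],0],[0,[-0.09,0.02,-0.44],0],[0,[-0.11,0.02,-0.52],0],[0,[-0.13,0.02,-0.58],0],[0,[-0.14,0.02,-0.6],0]]'

```text
clock: 16.3
eef_pos: [0.5359, 0.0688, 0.1009]
tool_rot: [0.088, 0.996, -0.003, -0.003]
ft_force: [1.0, -9.8, -7.8]
grip_width: 0.0095
```

```bash
python3 - <<'E'
from workcell import *; from h import *
o=get_obs();c=camera("wrist");s=camera("scene");print(o["ft_force"],o["grip_width"]);shift(o,[.5308,.0697,.074],169.8)
a=np.clip((c["color"]/255.)**.6*255,0,255).astype(np.uint8)[200:420,80:460];b=cv2.resize(np.clip((s["color"][150:250,230:350]/255.)**.6*255,0,255).astype(np.uint8),None,fx=2.2,fy=2.2,interpolation=cv2.INTER_CUBIC)
cv2.imwrite("pics/w12.png",np.hstack([a,b])[:,:,::-1])
E
```

```text
[ 1.02339959 -9.81678426 -7.84495014] 0.009453536275184643
tcp [0.5359 0.0688 0.1009] xang 169.94 tilt [-0.0056 -0.0048 -1.    ] -> units [0.102 0.002 0.539] roll 0.023437031455415536 j [ 0.13  0.39 -0.06  1.13 -0.    0.31] t 16.3
```

View pics/w12.png

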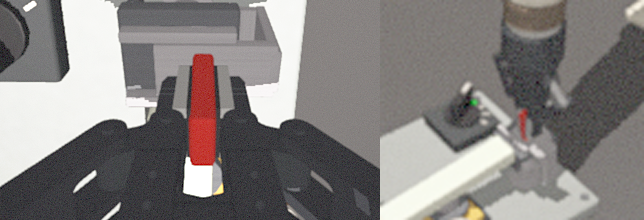

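The arm is rising with the latch held at about 11 mm. Continuing the arc to about 8 cm.

Request:
move_arm --motion '[[0,[-0.01,0.01,-0.06],0],[0,[-0.04,0.02,-0.15],0],[0,[-0.08,0.02,-0.25],0],[0,[-0.12,0.02,-0.36],0],[0,[-0.17,0.02,-0.48],0],[0,[-0.22,0.02,-0.6],0],[0,[-0.28,0.02,-0.72],0],[0,[-0.33,0.02,-0.84],0],[0,[-0.38,0.02,-0.94],0],[0,[-0.4,0.02,-0.98],0]]'

```text
clock: 17.4
eef_pos: [0.5557, 0.0662, 0.1494]
tool_rot: [0.088, 0.996, -0.003, -0.003]
ft_force: [1.7, -10.2, -9.3]
grip_width: 0.0089
```

```bash
python3 - <<'E'
from workcell import *; from h import *
camera("top");camera("top");o=get_obs();c=camera("wrist");s=camera("scene");print(o["ft_force"],o["grip_width"]);shift(o,[.5308,.0697,.074],169.8)
pickle.dump((o,{"wrist":c,"scene":s}),open("v13.pkl","wb"))
g=lambda a:np.clip((a/255.)**.6*255,0,255).astype(np.uint8)[:,:,::-1]
cv2.imwrite("pics/w13.png",cv2.resize(g(c["color"]),None,fx=1.2,fy=1.2));cv2.imwrite("pics/s13.png",cv2.resize(g(s["color"][140:280,190:350]),None,fx=4,fy=4,interpolation=cv2.INTER_CUBIC))
E
```

```text
[  1.54953384 -10.36884126  -8.99283074] 0.009064178755869824
tcp [0.5556 0.0662 0.1492] xang 169.94 tilt [-0.007 -0.005 -1.   ] -> units [ 0.491 -0.008  1.508] roll 0.023955276116022144 j [ 0.12  0.39  0.08  1.26 -0.    0.3 ] t 17.5
```

View pics/w13.png

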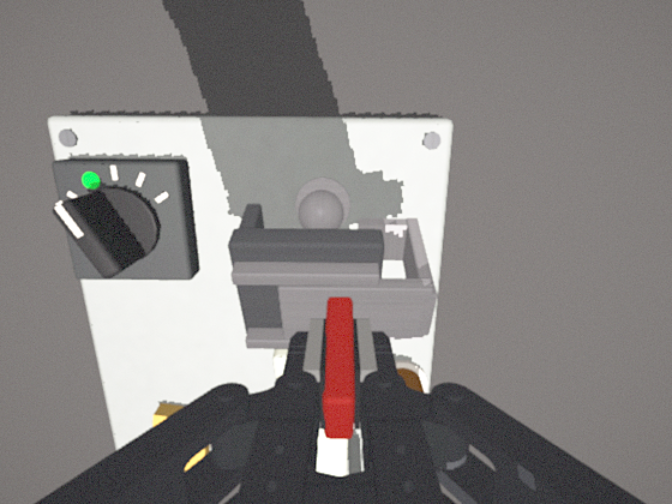

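View pics/s13.png

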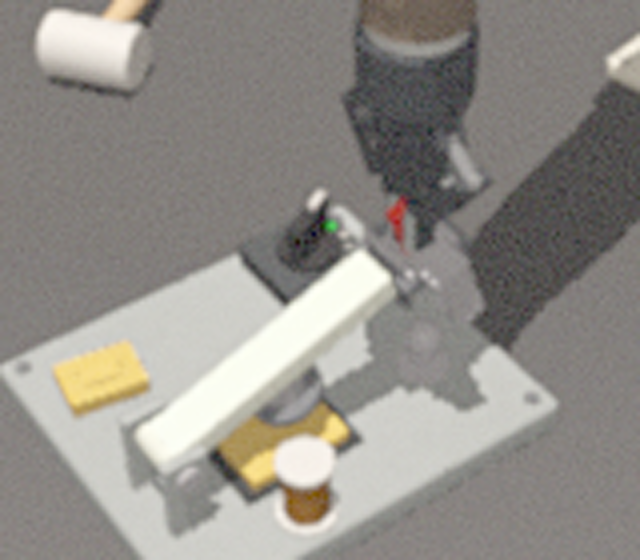

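The coupler is up, the ball is exposed at (321,210), and the dial still points at green. I'll do an independent check of the arm angle from the tab top's pixels.

```bash
python3 - <<'E'
from h import *
o,d=pickle.load(open("v13.pkl","rb"));c=d["wrist"]
yaw=-.178;ex=np.array([np.cos(yaw),np.sin(yaw)]);ey=np.array([-ex[1],ex[0]])
tab=np.array([.5287,.0590]);hinge=tab+.22*ex
def pt(x,y,z,th): # rel to tab foot axes when down (x,y offset, z world)
    rx=-.22+x;rz=z-.085;X=rx*np.cos(th)+rz*np.sin(th);Z=-rx*np.sin(th)+rz*np.cos(th)
    return np.r_[hinge+ex*X+ey*y,Z+.085]
for th in (.30,.33,.36,.39):
    print(th,"top near edge",(proj(c,pt(-.012,.0115,.14,th),o)*1.2).round(1),"top far",(proj(c,pt(.012,.0115,.14,th),o)*1.2).round(1),"foot",(proj(c,pt(-.012,.0115,.094,th),o)*1.2).round(1),
     "coupler cnr",[(proj(c,pt(-.03,sy,.088,th),o)*1.2).round(1) for sy in(-.03,.03)],"beam scene",[((proj(d["scene"],pt(.03,s,.10,th))-[190,140])*4).round() for s in (-.015,.015)])
E
```

```text
0.3 top near edge [336.3 353.9] top far [336.5 398.9] foot [337.8 268.4] coupler cnr [array([235.2, 223.5]), array([383.7, 224.1])] beam scene [array([362., 252.]), array([388., 276.])]
0.33 top near edge [336.  374.8] top far [336.3 417.3] foot [337.6 279.6] coupler cnr [array([231.1, 233.8]), array([385.2, 234.5])] beam scene [array([359., 248.]), array([385., 272.])]
0.36 top near edge [335.7 397.5] top far [336.1 436.9] foot [337.4 291.9] coupler cnr [array([226.9, 245.5]), array([386.8, 246.3])] beam scene [array([356., 244.]), array([382., 268.])]
0.39 top near edge [335.4 422.2] top far [335.8 457.8] foot [337.2 305.4] coupler cnr [array([222.3, 258.6]), array([388.5, 259.4])] beam scene [array([353., 240.]), array([380., 264.])]
```

Observed tab top edges (rows 402 and 436) match θ≈0.36, so the coupler is about 79 mm up. I'll hold one second to confirm it is stable.

Request:
move_arm --motion '[[0,[0,0,0],0],[0,[0,0,0],0],[0,[0,0,0],0],[0,[0,0,0],0],[0,[0,0,0],0],[0,[0,0,0],0],[0,[0,0,0],0],[0,[0,0,0],0],[0,[0,0,0],0],[0,[0,0,0],0]]'

```text
clock: 18.6
eef_pos: [0.5555, 0.0662, 0.149]
tool_rot: [0.088, 0.996, -0.003, -0.003]
ft_force: [1.6, -9.9, -9.0]
grip_width: 0.0093
```

```bash
python3 - <<'E'
from workcell import *; from h import *
o=get_obs();c=camera("top");w=camera("wrist")
o0,d0=pickle.load(open("v13.pkl","rb"))
print(o["eef_pos"]-o0["eef_pos"],o["ft_force"],o["grip_width"],np.abs(w["color"].astype(int)-d0["wrist"]["color"]).mean())
a=np.hstack([pickle.load(open("v0.pkl","rb"))[1]["top"]["color"][140:320,100:480],c["color"][140:320,100:480]])
cv2.imwrite("pics/fin.png",a[:,:,::-1])
E
```

```text
[-1.29185885e-04 -8.32626699e-06 -2.33634672e-04] [ 1.63411546 -9.86439592 -9.03142826] 0.009340272213593183 3.556394557823129
```

View pics/fin.png

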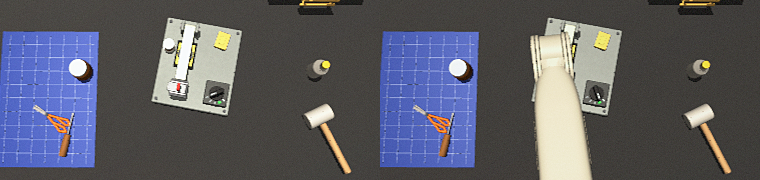

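The hold is steady: 0.2 mm of drift with steady forces. In the before/after top view the jar, awl, snips, glue, mallet and spare die haven't moved. Handing in.

```bash
python3 -c "
from workcell import *
print(job_done())"
```

```text
the job is handed in; nothing more can be done
None
```

I turned the dial from 2.0 to green (0.5), pulled the red latch aside by about 11–12 mm, and lifted the coupler off its ball. I handed the job in at about 18.7 s, with the gripper still holding the arm up by the latch tab.

**Last checks:**
- **Dial:** the wrist view just after the lift still shows the pointer at the green mark.
- **Lift:** the ball is exposed. The lift path and the tab's pixels both give an arm angle of about 0.36 rad, so the coupler is about 79 mm up.
- **Hold:** over a one-second hold the tool drifted 0.2 mm. The force was steady at about 10 N sideways from the latch spring and 9 N down.
- **Other objects:** in the before/after top view the jar, awl, snips, glue, mallet and spare die haven't moved. The spool was hidden by the arm in that picture. It was still standing in the scene view after the lift.

**What disagreed:**
- **First grasp missed:** the first close on the dial's bar shut on nothing. The real fingertips are about 30 mm behind the reported TCP, which the scene and wrist images both showed. I corrected for it and the second grasp held.
- **Downward force:** 9 N is above the 3–6 N given for the lift. I put this down to the tab twisting in the pads, but did not check it.

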